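Funnel into the olive jar

ROBOT

A 6-joint arm with a two-finger parallel gripper is mounted at the origin on the work surface. World frame = base frame: x ahead of the robot, y to its left, z up, the work surface at z = 0. Lengths are in m, angles in rad, forces in N, time in s.
With the tool pointing down it reaches from about 0.325 to 0.9 m from the base axis. Payload 6.1 kg.
Tool frame: the origin (TCP) lies between the finger pads; the fingertips stand 11 mm ahead of it and the grasp point (between the pads) lies 8 mm behind it; z points along the fingers, y is the line along which they close (so a half turn about z gives the same grasp; the last joint's range is limited). The gripper opens to 87 mm and grips with 3 to 60 N. Pads are 19 mm wide; open, the fingers measure 117 mm over their backs; the gripper's body (75 mm by 190 mm) begins 51 mm behind the grasp point.
Start: joints at [-1.409, 0.22, 1.526, -0, 1.395, -0.126], TCP at [0.177, -0.599, 0.234] pointing down, gripper open.
Joint ranges: [-2.98, 2.98], [-0.91, 2.08], [0.09, 2.57], [-1.24, 4.39], [0.2, 2.65], [-2.68, 2.68]. Speed limits (rad/s): [2.57, 2.57, 3.01, 3.14, 3.14, 3.14].

INTERFACE

Orientations are given as a rotation vector (axis times angle).
In Python, from rig import r, eyes gives the robot as it stands.
- The arm moves only by the tool drive_tool, never from a script. Its arguments are lists of equal length, an entry for each row: "offset": the shift along the tool's x, y, z as a fraction of full scale, a list of three; "yaw": the turn about the tool's z as a fraction of full scale; "hand": the closure, from -1 (fully open) to 1 (shut). A call has 1 to 10 rows; each row shifts and turns the commanded pose from where the row before left it, along the tool's axes as they then stand; what a row does not reach is not made up. Full scale, the value 1, is 0.4 m for a shift and 4 degrees for a turn. A row lasts 1/8 s, in which the tool goes at most 62.5 mm and 10.7 degrees, less where a joint would pass 70% of its speed; a pose out of reach is approached as far as the arm can. A call with a number of a shift or a turn outside -1 to 1 is refused whole. A call with a gripper value outside its range is refused whole. The fingers move at their own pace and stop on an object; "newtons" is the grip in N (left out, the last holds). Time passes only in rows, so rows that do not move let the fingers close. It gives the time, the measured TCP pose, the force, the opening and the grip force at its end, in the units of the state.
- r.get_state(): the state, without advancing time (a new reading comes with each control period).
- eyes.capture(name): name is "scene" or "top" or "wrist"; returns a dict with "color" (480x640x3 uint8, blue, green, red), "range_z" (480x640 float32, m along the optical axis (not along the pixel's ray), 0 where there is no reading), "K" (3x3 intrinsics, pixels), "k1" (the pictures are not rectified: a ray, as slopes to the right and down, at radius r is drawn at 1 + k1 r^2 times it, then the intrinsics apply), "pose" (4x4, takes a point from camera to world coordinates); the wrist camera has in their place "mount" (4x4, takes a point from camera to tool coordinates, whose origin is the TCP and whose axes are the flange's). Camera axes: x right, y down, z forward; pixel columns grow to the right and rows downward; lengths in m; the calibration is good to about 2 mm. A picture is of the moment at which its call begins: read the wrist's pose just before it.
- r.sign_off(): hands the job in; it is judged then, once.
The state is a dict: "time": time; "qpos": joint angles; "qd": joint speeds; "joint_efforts": joint torques, N m; "tool_pos": TCP position; "orientation": TCP orientation; "contact_force": force on the tool from outside, world axes, zero at the start; "wrist_torque": the same for the moment, N m; "gripper_width": finger opening in m; "gripper_force": force on a finger pad.
Only numpy, scipy, OpenCV 4.12 (cv2) and the standard library are available. Lean on these libraries where they do the work, as an engineer would, in place of code of your own. Each camera call takes 0.05 s, during which the arm holds its last target. There are 200 camera calls.

TASK

I want to drain old oil into the clear olive jar without dripping on the bench. First stand the jar upright on the floor of the foil tray and let go of it; then take the green funnel off its fork hook and lower it gently into the jar's neck until its shoulder rests on the rim all round, not letting go before it is seated. Leave the jar standing in the tray, don't jam or knock the funnel against the glass, and don't disturb the other things on the bench or the rail.

Things in the scene. Friction and masses are not known exactly. Their poses are not given: they have to be found in the camera images.
- jar: Empty clear glass olive jar, 120 mm high, standing on the bench, open at the top. Round body 62 mm in diameter from the base up to 90 mm, sloping in to a neck 54 mm in outer diameter from 98 to 120 mm. Origin: centre of the underside; z up.
- jar_mouth (a point): Centre of the jar's mouth, level with the top of the rim (120 mm above the underside). The round opening is 44 mm in diameter; the jar is hollow down to 6 mm above its underside.
- tray: Crumpled aluminium foil tray, open box, loose on the bench: 190 mm long (x) by 140 mm (y), 32 mm high, walls and floor 3 mm thick, crumpled lip up to 10 mm outside. Origin: centre of the underside; x along the length, z up.
- funnel: Green plastic funnel, 115 mm long, spout down in a fork hook, 60 g. Diameters by height above the tip: spout 16 to 22 mm (0-35 mm), widening to 34 (45 mm), tapered collar 34 to 40 (45-70 mm), flat shoulder disc 58 (70-74 mm), bowl 46 to 62 (74-94 mm), straight band 62 outside, wall 3 (94-115 mm). Origin: spout tip; z up along the axis.
- funnel_shoulder (a point): Point on the funnel's axis at the underside of its shoulder, 70 mm above the spout tip; this face comes to rest on the jar's rim.
- funnel_rim (a point): Centre of the funnel's upper rim, 115 mm above the spout tip.
- hook_rail: Fixed chrome rail 360 mm long (its y), top 150 mm high, on two posts. Two forks at y = +70 and -70 mm, open to -x, each of two flat bars with tops at 150 mm and 44 mm clear between, tips turned up 9 mm. Origin: on the bench below the forks' line, 30 mm before the bar; the funnel hangs at (0, +70 or -70 mm), shoulder on the bars, the strainer in the other. Lift straight up.
- strainer: Steel strainer cup 62 mm in diameter, 70 mm high, in the other fork; leave it. Origin: centre of the underside.
- tub: Open orange plastic tub, 120 x 140 mm, 70 mm high; leave it. Origin: centre of the underside.
- opener: Flat steel bottle opener, 125 mm long, 6 mm thick, lying; leave it. Origin: underside near the middle.
- bottle: Amber glass bottle with black cap, 60 mm in diameter, 170 mm high; leave it. Origin: centre of the underside.
- can: Blue tin, 84 mm in diameter, 100 mm high; leave it. Origin: centre of the underside.
- screwdriver: Red-handled screwdriver, 190 mm long, lying; leave it. Origin: its underside near the middle.

How it is judged:
By the outcome, as a careful person would: the job done as asked, in the order asked, and still so for the second after the job is handed in, with the robot touching nothing.
It also fails if it takes over 64 s, if anything falls off the work surface, if the arm or the gripper's body presses on something with over 40 N, if the wrist force passes 120 N, or if a joint passes its speed limit or range.

## Working session

There is one attempt and no reset: what is moved stays moved. The work goes in short steps, Python scripts to look and compute and a tool call to move; the robot and the scene stay as the last step left them, time stands still between calls to the robot, and variables do not carry over. Pictures are saved under pics/ and viewed, at most 10 in all, crops included, and the job is handed in when it is done.

Besides the shell and the picture viewer there is one more tool, called after "Call:" in YAML: its name, and indented under it one key for each argument. drive_tool: Moves the arm, as the interface text tells. Shift numbers are shares of 0.4 m and turn numbers shares of 4 degrees, none past 1 either way. Its arguments: {"type":"object","properties":{"offset":{"type":"array"},"yaw":{"type":"array"},"hand":{"type":"array"},"newtons":{"type":"number"}},"required":["offset","yaw","hand"]}

```bash
mkdir -p pics; ls
cat > h.py <<'E'
import numpy as np, cv2, pickle
from scipy.spatial.transform import Rotation as R
from rig import r, eyes
def cap(n):
    s=r.get_state(); c=eyes.capture(n)
    if n=='wrist':
        T=np.eye(4);T[:3,:3]=R.from_rotvec(s['orientation']).as_matrix();T[:3,3]=s['tool_pos'];c['pose']=T@np.array(c['mount'])
    return c
def ray(c,uv):
    K=np.array(c['K']);k=c['k1'];d=(np.array(uv,float).reshape(-1,2)-K[:2,2])/[K[0,0],K[1,1]]
    x=d.copy()
    for _ in range(20): x=d/(1+k*(x**2).sum(1,keepdims=True))
    P=np.array(c['pose']);v=np.c_[x,np.ones(len(x))]@P[:3,:3].T
    return P[:3,3],v
def plane(c,uv,z):
    o,v=ray(c,uv);return o+v*((z-o[2])/v[:,2:])
def cloud(c):
    vv,uu=np.mgrid[:480,:640];o,v=ray(c,np.c_[uu.ravel(),vv.ravel()])
    return (o+v*c['range_z'].reshape(-1,1)).reshape(480,640,3)
E
python3 - <<'E'
from h import *
for n in ['scene','top']:
    c=cap(n);cv2.imwrite(f'pics/{n}0.png',c['color']);pickle.dump(c,open(n+'0.pkl','wb'));print(n,np.round(c['pose'],3).tolist(),np.array(c['K']).tolist(),c['k1'])
print(r.get_state())
E
```

```text
pics
scene [[-0.612, 0.66, -0.436, 1.046], [0.791, 0.513, -0.334, 0.323], [0.003, -0.549, -0.836, 1.04], [0.0, 0.0, 0.0, 1.0]] [[502.6362296564248, 0.0, 328.3486834150465], [0.0, 502.6362296564248, 234.15992367994104], [0.0, 0.0, 1.0]] -0.020070328826892008
top [[-0.0, -0.992, 0.124, 0.421], [-1.0, 0.003, 0.025, -0.077], [-0.026, -0.124, -0.992, 1.159], [0.0, 0.0, 0.0, 1.0]] [[466.5742968896929, 0.0, 324.0151950001583], [0.0, 466.5742968896929, 240.47840616557812], [0.0, 0.0, 1.0]] 0.01229272291773197
{'time': 0.1, 'qpos': array([-1.40912189e+00,  2.21154683e-01,  1.52748181e+00, -1.72129559e-05,
        1.39469878e+00, -1.26112368e-01]), 'qd': array([ 7.70790317e-04, -1.13855807e-03, -3.17211426e-03, -3.82238134e-04,
       -9.83921133e-05,  6.66553045e-04]), 'joint_efforts': array([ 4.51936421e-04, -4.95944452e+01, -3.88520122e+01,  7.00005703e-02,
        5.14152716e-02, -6.30353770e-05]), 'tool_pos': array([ 0.17729116, -0.59877079,  0.23254992]), 'orientation': array([-3.10740019e+00, -4.50250992e-01,  7.52391157e-05]), 'contact_force': array([-0.11321915,  0.40212895, -0.00166102]), 'wrist_torque': array([-0.06240285,  0.00166999, -0.05735625]), 'gripper_force': 0.0, 'gripper_width': 0.08714954641003818}
```

View pics/top0.png

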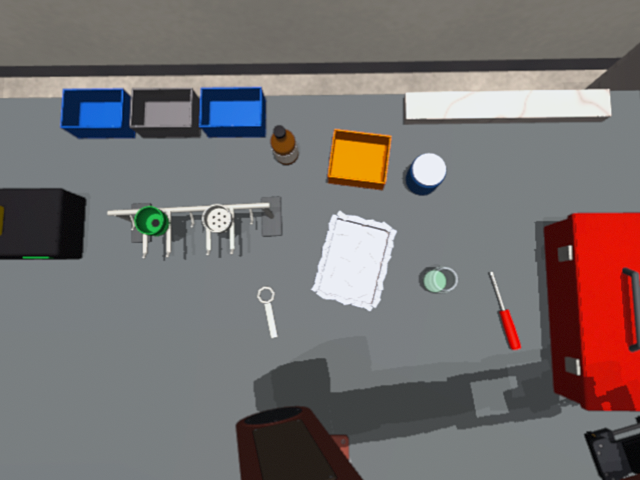

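View pics/scene0.png

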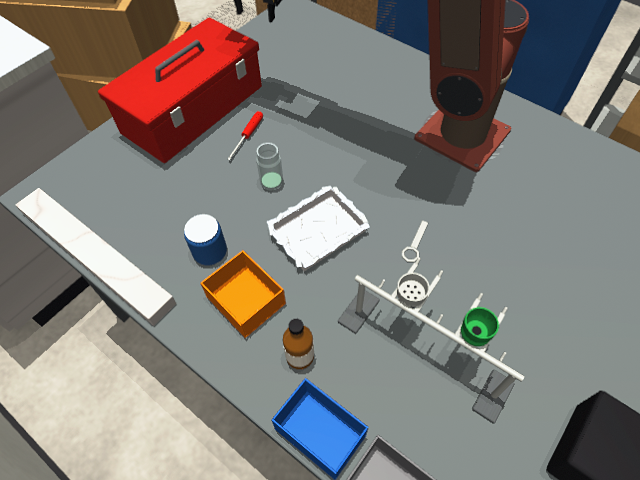

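The top view shows the jar at about (434,280) for the base and (446,280) for the rim. The tray is at (354,260), the funnel at (151,221) and the strainer at (217,219). In the scene view the jar base is at (271,181) with the rim near (267,151), and the funnel is at (480,326).

Run:
```python
from h import *
C={n:pickle.load(open(n+'0.pkl','rb')) for n in ['scene','top']}
def comp(m,seed):
    n,l,st,ce=cv2.connectedComponentsWithStats(m.astype(np.uint8)); k=min((i for i in range(1,n) if st[i,4]>40),key=lambda i:np.hypot(*(ce[i]-seed)));return l==k,st[k],ce[k]
for n,sf,sj,stn in [('top',(151,221),(434,280),(354,260)),('scene',(480,326),(271,181),(318,228))]:
    c=C[n];h=cv2.cvtColor(c['color'],cv2.COLOR_BGR2HSV);H,S,V=[h[...,i].astype(int) for i in range(3)]
    P=cloud(c)
    m,s,ce=comp((H>45)&(H<75)&(S>150)&(V>60),sf);
    co=max(cv2.findContours(m.astype(np.uint8),0,1)[0],key=len)
    e=cv2.fitEllipse(cv2.convexHull(co));print(n,'funnel',s,e, 'plane.195',plane(c,[e[0]],.195).round(4))
    q=P[m];q=q[c['range_z'][m]>0];print(' zpct',np.percentile(q[:,2],[2,50,90,98]).round(4))
    t=q[q[:,2]>np.percentile(q[:,2],90)-.006];
    if len(t)>5: print(' rimpts circle', np.r_[t.min(0),t.max(0)].round(4))
    m,s,ce=comp((H>50)&(H<90)&(S>40)&(S<150)&(V>120),sj);e=cv2.fitEllipse(cv2.convexHull(max(cv2.findContours(m.astype(np.uint8),0,1)[0],key=len)));print(' jarfloor',s,e,plane(c,[e[0]],.006).round(4))
    m,s,ce=comp((S<40)&(V>190),stn);rr=cv2.minAreaRect(np.argwhere(m)[:,::-1].astype(np.float32));print(' tray',s,rr)
    q=P[m];q=q[c['range_z'][m]>0];print(' zpct',np.percentile(q[:,2],[2,20,50,80,98]).round(4))
    b=q[(q[:,2]>.02)];rr=cv2.minAreaRect(b[:,:2].astype(np.float32)*1000);print(' lip rect',rr)
    rr=cv2.minAreaRect(q[q[:,2]<.012][:,:2].astype(np.float32)*1000);print(' floor rect',rr)
    x,y=sj;cv2.imwrite(f'pics/j_{n}.png',cv2.resize(c['color'][y-60:y+40,x-50:x+50],(400,400),interpolation=cv2.INTER_CUBIC))
a=[cv2.imread(f'pics/j_{n}.png') for n in ['top','scene']];cv2.imwrite('pics/j.png',np.hstack(a))
```

```text
top funnel [134 206  30  29 585] ((149.0398406982422, 220.21649169921875), (28.10494613647461, 29.472328186035156), 79.59236145019531) plane.195 [[0.5861 0.3175 0.195 ]]
 zpct [0.1543 0.1696 0.1956 0.1985]
 rimpts circle [0.5564 0.2876 0.1897 0.6165 0.3495 0.2006]
 jarfloor [424 270  22  22 387] ((434.56719970703125, 280.68048095703125), (21.565929412841797, 22.483604431152344), 107.94435119628906) [[ 0.4652 -0.3182  0.006 ]]
 tray [ 311  211   86  100 5561] ((353.88238525390625, 260.4706115722656), (69.36518096923828, 89.25309753417969), 14.03624439239502)
 zpct [0.     0.0029 0.0054 0.0318 0.0367]
 lip rect ((514.2622680664062, -121.4730453491211), (163.93824768066406, 217.03663635253906), 75.30291748046875)
 floor rect ((518.1920166015625, -117.54043579101562), (160.6072540283203, 221.0819854736328), 75.18490600585938)
scene funnel [461 307  38  39 979] ((479.0431213378906, 326.0549621582031), (35.437198638916016, 39.17839050292969), 39.019798278808594) plane.195 [[0.5949 0.3201 0.195 ]]
 zpct [0.1535 0.171  0.1951 0.1974]
 rimpts circle [0.5561 0.2902 0.1891 0.6171 0.3498 0.1994]
 jarfloor [261 172  21  16 253] ((270.9408264160156, 179.3964080810547), (15.619881629943848, 20.0239315032959), 82.20343017578125) [[ 0.4625 -0.318   0.006 ]]
 tray [ 267  186  103   82 4074] ((317.0649719238281, 224.60107421875), (60.204345703125, 89.34516906738281), 57.2647705078125)
 zpct [-0.0008  0.0021  0.0044  0.0314  0.0357]
 lip rect ((511.70318603515625, -119.69511413574219), (164.5526885986328, 218.1246337890625), 74.84947967529297)
 floor rect ((492.9500732421875, -141.2104949951172), (160.48190307617188, 223.82064819335938), 74.57572937011719)
```

View pics/j.png

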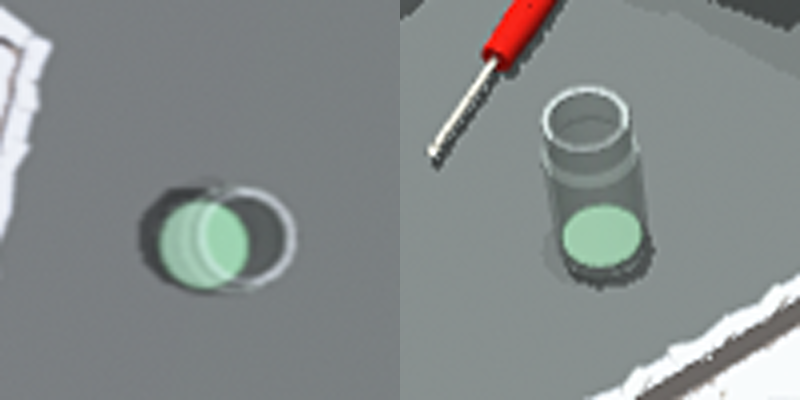

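The crops put the jar mouth centre at about (445.5,279.5) in the top view and (267.5,150.7) in the scene view. The jar is upright and clear of its neighbours.

```bash
cat >> h.py <<'E'
def tri(L):
    A=np.zeros((3,3));b=np.zeros(3)
    for c,uv in L:
        o,v=ray(c,[uv]);v=v[0]/np.linalg.norm(v[0]);M=np.eye(3)-np.outer(v,v);A+=M;b+=M@o
    return np.linalg.solve(A,b)
def delta(t):
    s=r.get_state();M=R.from_rotvec(s['orientation']).as_matrix()
    return (M.T@(np.array(t)-s['tool_pos'])/.4).round(4)
E
python3 - <<'E'
from h import *
t,s=[pickle.load(open(n+'0.pkl','rb')) for n in ['top','scene']]
print('mouth',tri([(t,(445.5,279.5)),(s,(267.5,150.7))]),plane(t,[(445.5,279.5)],.12),plane(s,[(267.5,150.7)],.12))
print('floor',tri([(t,(434.6,280.7)),(s,(270.9,179.4))]))
print('to hover',delta([.464,-.318,.234]))
P=cloud(t);
for nm,(u,v) in dict(strainer=(217,219),bottle=(281,133),can=(428,170)).items():
    q=P[v-22:v+22,u-20:u+20].reshape(-1,3);print(nm,np.percentile(q[:,2],[50,95,99]).round(3),q[q[:,2]>.08].mean(0).round(3))
k=P[195:225,100:285].reshape(-1,3);k=k[(k[:,2]>.135)&(k[:,2]<.155)];print('rail fit',np.polyfit(k[:,1],k[:,0],1))
c=cap('wrist');print(np.round(c['mount'],3).tolist())
print(R.from_rotvec(r.get_state()['orientation']).as_matrix().round(3).tolist())
E
```

```text
mouth [ 0.46261217 -0.31760218  0.11754658] [[ 0.46339899 -0.31839022  0.12      ]] [[ 0.46350091 -0.31439367  0.12      ]]
floor [ 0.4645993  -0.31696877  0.00896561]
to hover [ 0.8865 -0.4696 -0.0026]
strainer [0.149 0.18  0.183] [0.594 0.179 0.165]
bottle [0.004 0.171 0.174] [0.776 0.044 0.14 ]
can [0.093 0.104 0.106] [ 0.713 -0.289  0.109]
rail fit [-0.04156576  0.62595684]
[[-0.0, -0.962, -0.271, 0.074], [1.0, -0.001, 0.001, -0.001], [-0.001, -0.271, 0.962, -0.151], [0.0, 0.0, 0.0, 1.0]]
[[0.959, 0.284, -0.0], [0.284, -0.959, 0.001], [0.0, -0.001, -1.0]]
```

Call:
drive_tool:
  offset:
    - [0.0985, -0.0522, 0]
    - [0.0985, -0.0522, 0]
    - [0.0985, -0.0522, 0]
    - [0.0985, -0.0522, 0]
    - [0.0985, -0.0522, 0]
    - [0.0985, -0.0522, 0]
    - [0.0985, -0.0522, 0]
    - [0.0985, -0.0522, 0]
    - [0.0985, -0.0522, 0]
    - [0, 0, 0]
  yaw: [0, 0, 0, 0, 0, 0, 0, 0, 0, 0]
  hand: [-1, -1, -1, -1, -1, -1, -1, -1, -1, -1]

```text
time: 1.4
tool_pos: [0.4656, -0.3161, 0.2332]
orientation: [-3.107, -0.457, -0.0]
contact_force: [0.6, -0.6, 0.0]
gripper_width: 0.0872
gripper_force: 0.0
```

Run:
```python
from h import *
c=cap('wrist');pickle.dump(c,open('w1.pkl','wb'));cv2.imwrite('pics/w1.png',c['color'])
s=r.get_state();print(s['time'],s['tool_pos'],s['contact_force'],delta([.464,-.318,.234]))
```

```text
1.45 [ 0.46459853 -0.31736724  0.233181  ] [-0.6483942  -0.90628217 -0.06863123] [-0.0019  0.0011 -0.002 ]
```

View pics/w1.png

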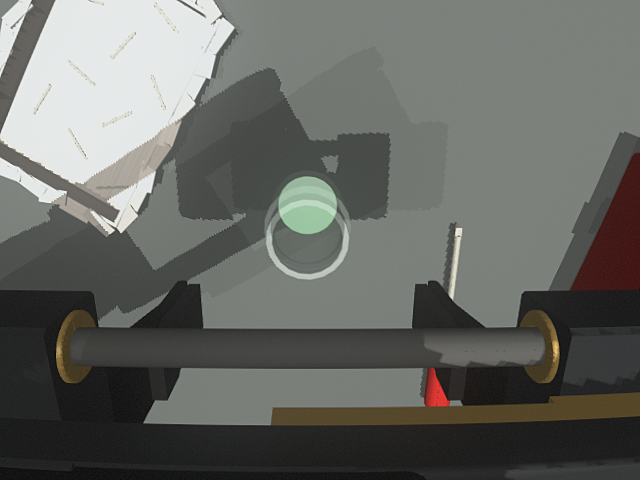

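The wrist view shows the jar's rim ring centred at about (307,238), with its floor at (308,205). The fingers span columns 202 to 414, so the jar is nearly centred between them.

Run:
```python
from h import *
c=pickle.load(open('w1.pkl','rb'));t,s=[pickle.load(open(n+'0.pkl','rb')) for n in ['top','scene']]
print(plane(c,[(307.5,238)],.12),plane(c,[(307.5,205)],.006),tri([(c,(307.5,238)),(t,(445.5,279.5)),(s,(267.5,150.7))]))
m=plane(c,[(307.5,238)],.12)[0];print('down',delta([m[0],m[1],.070]))
```

```text
[[ 0.46533109 -0.31532034  0.12      ]] [[ 0.46397091 -0.31580235  0.006     ]] [ 0.46360498 -0.31650839  0.11855579]
down [ 0.0035 -0.0042  0.408 ]
```

Call:
drive_tool:
  offset:
    - [0.002, -0.003, 0.08]
    - [0, 0, 0.09]
    - [0, 0, 0.09]
    - [0, 0, 0.08]
    - [0, 0, 0.068]
    - [0, 0, 0]
    - [0, 0, 0]
    - [0, 0, 0]
    - [0, 0, 0]
    - [0, 0, 0]
  yaw: [0, 0, 0, 0, 0, 0, 0, 0, 0, 0]
  hand: [-1, -1, -1, -1, -1, -1, 1, 1, 1, 1]
  newtons: 25

```text
time: 2.7
tool_pos: [0.465, -0.3173, 0.0714]
orientation: [3.108, 0.451, 0.001]
contact_force: [-1.1, 1.3, 5.0]
gripper_width: 0.061
gripper_force: 25.0
```

Call:
drive_tool:
  offset:
    - [0, 0, -0.045]
    - [0, 0, -0.07]
    - [0, 0, -0.06]
    - [0.036, -0.063, 0]
    - [0.051, -0.0875, 0]
    - [0.051, -0.0875, 0]
    - [0.051, -0.0875, 0]
    - [0.04, -0.07, 0]
    - [0.026, -0.0425, 0]
    - [0, 0, 0]
  yaw: [0, 0, 0, 0, 0, 0, 0, 0, 0, 0]
  hand: [1, 1, 1, 1, 1, 1, 1, 1, 1, 1]

```text
time: 3.95
tool_pos: [0.5129, -0.1189, 0.1411]
orientation: [3.108, 0.454, 0.001]
contact_force: [-0.3, -0.1, -1.6]
gripper_width: 0.0609
gripper_force: 25.0
```

Run:
```python
from h import *
s=r.get_state();print(s['time'],s['tool_pos'],s['contact_force'],s['gripper_width'],delta([.513,-.1205,.0745]))
c=cap('top');a=c['color'][190:330,270:470];d=cap('scene')['color'][110:310,210:410]
cv2.imwrite('pics/carry.png',np.hstack([cv2.resize(a,(400,280)),cv2.resize(d,(400,280))]))
```

```text
3.95 [ 0.51286721 -0.11892602  0.14112157] [-0.31693802 -0.12964846 -1.6405313 ] 0.06089768132831943 [-0.0009  0.0038  0.1666]
```

View pics/carry.png

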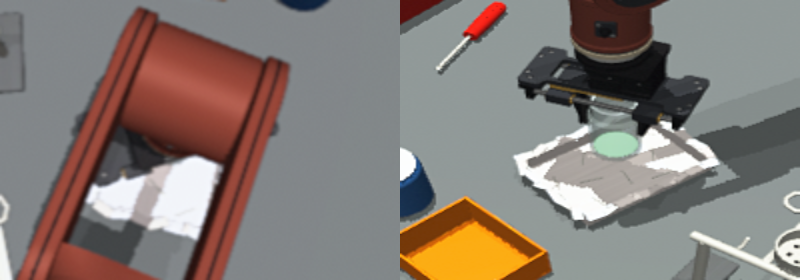

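The jar is held upright above the tray (its green floor is at about (615,145) in the right half), and both fingers are clear of the tray walls.

Call:
drive_tool:
  offset:
    - [0, 0.004, 0.06]
    - [0, 0, 0.06]
    - [0, 0, 0.03]
    - [0, 0, 0.006]
    - [0, 0, 0]
    - [0, 0, 0.003]
    - [0, 0, 0.003]
  yaw: [0, 0, 0, 0, 0, 0, 0]
  hand: [1, 1, 1, 1, 1, 1, 1]

```text
time: 4.92
tool_pos: [0.5135, -0.1218, 0.0762]
orientation: [3.108, 0.451, 0.002]
contact_force: [-0.8, 0.5, -0.9]
gripper_width: 0.0613
gripper_force: 25.0
```

Call:
drive_tool:
  offset:
    - [0, 0, 0.0025]
    - [0, 0, 0.0025]
    - [0, 0, 0]
  yaw: [0, 0, 0]
  hand: [1, 1, 1]

```text
time: 5.3
tool_pos: [0.5133, -0.1216, 0.0744]
orientation: [3.109, 0.451, 0.001]
contact_force: [-2.7, 1.9, 4.1]
gripper_width: 0.0607
gripper_force: 25.0
```

Call:
drive_tool:
  offset:
    - [0, 0, 0]
    - [0, 0, 0]
    - [0, 0, 0]
    - [0, 0, 0]
    - [0, 0, -0.05]
    - [0, 0, -0.09]
    - [0, 0, -0.09]
    - [0, 0, -0.09]
    - [0, 0, -0.085]
    - [0, 0, 0]
  yaw: [0, 0, 0, 0, 0, 0, 0, 0, 0, 0]
  hand: [-1, -1, -1, -1, -1, -1, -1, -1, -1, -1]

```text
time: 6.55
tool_pos: [0.5149, -0.1224, 0.2391]
orientation: [3.106, 0.45, 0.009]
contact_force: [0.5, 0.9, -0.6]
gripper_width: 0.0869
gripper_force: 0.0
```

Run:
```python
from h import *
c=cap('wrist');pickle.dump(c,open('w2.pkl','wb'));s=r.get_state();print(s['time'],s['tool_pos'],s['contact_force'],s['gripper_width'])
d=cap('scene')['color'][110:310,210:410]
cv2.imwrite('pics/w2.png',np.hstack([cv2.resize(c['color'][120:320,200:400],(400,400),interpolation=2),cv2.resize(d,(400,400),interpolation=2)]))
# go above funnel
print(delta([.5867,.319,.30]),delta([.5867,.319,.305]))
```

```text
6.6 [ 0.51378157 -0.12196954  0.23679197] [-0.55846914 -0.5964763  -0.96496672] 0.08753544429533923
[ 0.4896 -1.0039 -0.162 ] [ 0.4896 -1.0039 -0.1745]
```

View pics/w2.png

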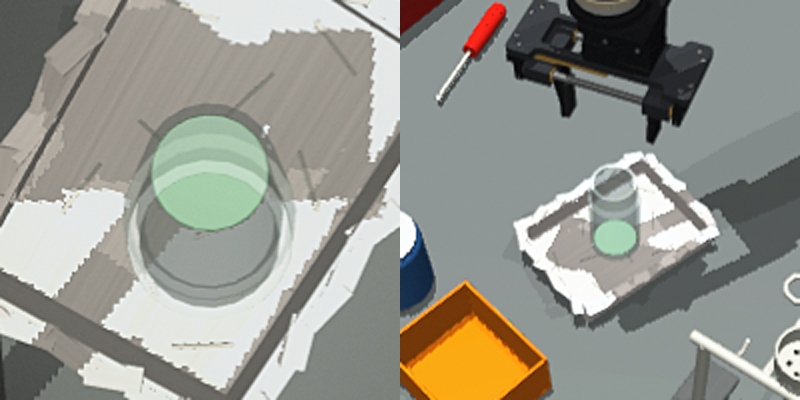

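The jar stands upright in the tray after release. Its floor is at about (616,237) in the right-hand crop, and its rim is near wrist pixel (305,233).

Call:
drive_tool:
  offset:
    - [0.0544, -0.1115, -0.0194]
    - [0.0544, -0.1115, -0.0194]
    - [0.0544, -0.1115, -0.0194]
    - [0.0544, -0.1115, -0.0194]
    - [0.0544, -0.1115, -0.0194]
    - [0.0544, -0.1115, -0.0194]
    - [0.0544, -0.1115, -0.0194]
    - [0.0544, -0.1115, -0.0194]
    - [0.0544, -0.1115, -0.0194]
    - [0, 0, 0]
  yaw: [0, 0, 0, 0, 0, 0, 0, 0, 0, 0]
  hand: [-1, -1, -1, -1, -1, -1, -1, -1, -1, -1]

```text
time: 7.9
tool_pos: [0.586, 0.3219, 0.3029]
orientation: [-3.108, -0.457, 0.005]
contact_force: [-0.4, -0.4, 0.8]
gripper_width: 0.0868
gripper_force: 0.0
```

Run:
```python
from h import *
c=cap('wrist');pickle.dump(c,open('w3.pkl','wb'));cv2.imwrite('pics/w3.png',c['color']);s=r.get_state();print(s['time'],s['tool_pos'],s['contact_force'],s['orientation'])
h=cv2.cvtColor(c['color'],cv2.COLOR_BGR2HSV);m=cv2.inRange(h,(45,150,50),(75,255,255))
co=max(cv2.findContours(m,0,1)[0],key=cv2.contourArea);e=cv2.fitEllipse(cv2.convexHull(co));print(e,plane(c,[e[0]],.195))
P=cloud(c)[m>0];print(np.percentile(P[:,2],[5,50,90,97]));t=P[P[:,2]>.188];print(t.min(0),t.max(0))
t=cap('top')['color'];j=pickle.load(open('top0.pkl','rb'));
```

```text
7.95 [0.58597839 0.31997694 0.30265831] [ 0.47984439 -0.7329622  -0.27146066] [ 3.10746435  0.45436794 -0.00570935]Traceback (most recent call last):
  File "<stdin>", line 4, in <module>
ValueError: max() iterable argument is empty
```

View pics/w3.png

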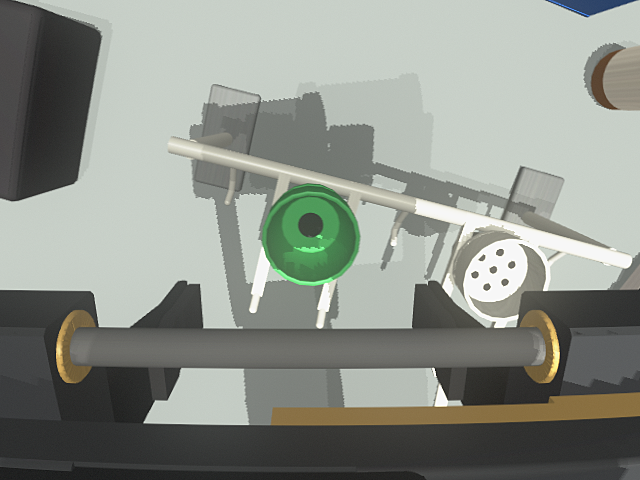

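The funnel rim is centred near (311,236) in the wrist view. The strainer, at (503,277), is well clear of the finger line.

```bash
cat > m.py <<'E'
from h import *
def funnel(c):
    h=cv2.cvtColor(c['color'],cv2.COLOR_BGR2HSV);m=cv2.inRange(h,(50,90,40),(85,255,255))
    co=max(cv2.findContours(m,0,1)[0],key=cv2.contourArea);return cv2.fitEllipse(cv2.convexHull(co)),m
E
python3 - <<'E'
from m import *
c=pickle.load(open('w3.pkl','rb'));print(cv2.cvtColor(c['color'],cv2.COLOR_BGR2HSV)[260,[270,310]])
e,m=funnel(c);print(e,plane(c,[e[0]],.195))
P=cloud(c)[m>0];print(np.percentile(P[:,2],[5,50,90,97]));t=P[P[:,2]>.188];print(t.min(0),t.max(0))
f=plane(c,[e[0]],.195)[0];print(delta([f[0],f[1],.179]))
# jar rim in w2
d=pickle.load(open('w2.pkl','rb'));
print(plane(d,[(305,233.5)],.123))
P=cloud(d);P=P.reshape(-1,3);k=(P[:,2]>.11)&(P[:,2]<.13)&(np.hypot(P[:,0]-.5138,P[:,1]+.122)<.05);print(k.sum(),P[k].min(0) if k.any() else 0,P[k].max(0) if k.any() else 0)
E
```

```text
[[ 64 119 157]
 [ 64 122 150]]
((310.4068908691406, 235.0232696533203), (96.0277099609375, 101.38163757324219), 1.2880668640136719) [[0.58911998 0.3218402  0.195     ]]
[0.15510735 0.16687882 0.19469981 0.1954841 ]
[0.55526638 0.29055695 0.18800438] [0.65706332 0.35144117 0.45370114]
[ 0.01   -0.0024  0.3091]
[[ 0.51695231 -0.11987208  0.123     ]]
2219 [ 0.48616924 -0.14808503  0.11001773] [ 0.53956653 -0.09402424  0.12509671]
```

```bash
cat >> m.py <<'E'
from scipy.optimize import least_squares
def rim(c,ctr,zlo,zhi,ro,R_):
    P=cloud(c).reshape(-1,3);k=(P[:,2]>zlo)&(P[:,2]<zhi)&(np.hypot(P[:,0]-ctr[0],P[:,1]-ctr[1])<R_);q=P[k]
    f=least_squares(lambda p:np.hypot(q[:,0]-p[0],q[:,1]-p[1])-p[2],[*ctr,ro],loss='soft_l1',f_scale=.001).x
    (x,y),rr=cv2.minEnclosingCircle((q[:,:2]*1000).astype(np.float32))
    return len(q),f.round(4),(round(x/1000,4),round(y/1000,4),round(rr,1)),np.median(q[:,2]).round(4)
E
python3 - <<'E'
from m import *
c=pickle.load(open('w3.pkl','rb'));d=pickle.load(open('w2.pkl','rb'))
for z in (.189,.192): print('funnel',rim(c,(.587,.319),z,.2,.03,.036))
for z in (.112,.118,.121): print('jar',rim(d,(.5138,-.122),z,.13,.025,.033))
cv2.imwrite('pics/a.png',d['color'])
g=cv2.cvtColor(d['color'],6);P=cloud(d);m=((P[...,2]>.115)&(P[...,2]<.13)).astype(np.uint8);m[:120]=0;m[300:]=0;m[:,:230]=0;m[:,390:]=0
co=max(cv2.findContours(m,0,1)[0],key=len);print(cv2.fitEllipse(cv2.convexHull(co)))
s=cap('scene');t=cap('top')
print('funnel scene/top',rim(s,(.587,.319),.19,.2,.03,.036)); print('jar scene',rim(s,(.5138,-.122),.118,.13,.025,.033))
E
```

```text
funnel (1734, array([0.5869, 0.3214, 0.0291]), (0.5864, 0.3211, 31.2), np.float64(0.1945))
funnel (1496, array([0.5867, 0.3213, 0.0292]), (0.5864, 0.3211, 31.2), np.float64(0.1946))
jar (2114, array([ 0.5137, -0.1207,  0.0243]), (0.5126, -0.121, 27.1), np.float64(0.1223))
jar (1763, array([ 0.5132, -0.1208,  0.0244]), (0.5125, -0.1211, 27.1), np.float64(0.1225))
jar (1573, array([ 0.5129, -0.1209,  0.0245]), (0.5126, -0.121, 27.0), np.float64(0.1226))
((304.6628112792969, 238.00953674316406), (81.6488265991211, 82.59806823730469), 96.04694366455078)
funnel scene/top (233, array([0.5862, 0.3196, 0.0289]), (0.5864, 0.3192, 31.9), np.float64(0.1954))
jar scene (154, array([ 0.5132, -0.1207,  0.0246]), (0.5122, -0.1215, 27.5), np.float64(0.1222))
```

Call:
drive_tool:
  offset:
    - [0.002, -0.002, 0.06]
    - [0, 0, 0.09]
    - [0, 0, 0.08]
    - [0, 0, 0.06]
    - [0, 0, 0.022]
    - [0, 0, 0]
    - [0, 0, 0]
    - [0, 0, 0]
    - [0, 0, 0]
    - [0, 0, 0]
  yaw: [0, 0, 0, 0, 0, 0, 0, 0, 0, 0]
  hand: [-1, -1, -1, -1, -1, -1, 1, 1, 1, 1]
  newtons: 15

```text
time: 9.3
tool_pos: [0.5876, 0.32, 0.1812]
orientation: [-3.109, -0.451, -0.001]
contact_force: [-0.2, 0.8, 1.4]
gripper_width: 0.0613
gripper_force: 15.0
```

Run:
```python
from m import *
L=[]
for i in range(4):
    c=cap('wrist');L.append(r.get_state()['tool_pos'])
print(np.round(L,4)); s=r.get_state();print(s['time'],s['gripper_width'],s['contact_force'],s['orientation']);pickle.dump(c,open('w4.pkl','wb'))
print(rim(c,(.586,.321),.19,.2,.03,.036),rim(cap('scene'),(.586,.320),.19,.2,.03,.036))
```

```text
[[0.5877 0.32   0.1812]
 [0.5877 0.32   0.1812]
 [0.5877 0.32   0.1813]
 [0.5877 0.32   0.1812]]
9.5 0.06088285083841553 [-1.34061805 -0.13179273  3.73368296] [-3.10877409e+00 -4.50665752e-01 -1.41321004e-03]
(4968, array([0.5872, 0.321 , 0.0292]), (0.5901, 0.3222, 35.0), np.float64(0.1944)) (134, array([0.5863, 0.3198, 0.0286]), (0.5879, 0.3233, 32.5), np.float64(0.1954))
```

Call:
drive_tool:
  offset:
    - [0, 0, -0.005]
    - [0, 0, -0.015]
    - [0, 0, -0.04]
    - [0, 0, -0.06]
    - [0, 0, -0.07]
    - [0, 0, -0.07]
    - [0, 0, -0.05]
    - [0, 0, -0.02]
    - [0, 0, 0]
  yaw: [0, 0, 0, 0, 0, 0, 0, 0, 0]
  hand: [1, 1, 1, 1, 1, 1, 1, 1, 1]

```text
time: 10.68
tool_pos: [0.5875, 0.3198, 0.3128]
orientation: [-3.109, -0.45, -0.001]
contact_force: [-0.3, -0.7, -0.2]
gripper_width: 0.061
gripper_force: 15.0
```

Run:
```python
from m import *
s=r.get_state();print(s['time'],s['tool_pos'],s['gripper_width'],s['contact_force'])
c=cap('wrist');z=s['tool_pos'][2]+.195-.1812
print(z,rim(c,s['tool_pos'][:2],z-.005,z+.005,.03,.036),rim(cap('scene'),s['tool_pos'][:2],z-.005,z+.005,.03,.036))
print(delta([.5126,-.121,s['tool_pos'][2]]))
```

```text
10.675 [0.58750408 0.31984515 0.31282039] 0.06104423864421055 [-0.32510722 -0.69941041 -0.23327774]
0.32662038852098485 (4959, array([0.587 , 0.3207, 0.0292]), (0.5904, 0.3207, 35.3), np.float64(0.3259)) (199, array([0.5863, 0.3189, 0.0292]), (0.5912, 0.3214, 34.8), np.float64(0.3253))
[-0.4909  1.0035 -0.003 ]
```

Call:
drive_tool:
  offset:
    - [-0.0545, 0.1115, 0]
    - [-0.0545, 0.1115, 0]
    - [-0.0545, 0.1115, 0]
    - [-0.0545, 0.1115, 0]
    - [-0.0545, 0.1115, 0]
    - [-0.0545, 0.1115, 0]
    - [-0.0545, 0.1115, 0]
    - [-0.0545, 0.1115, 0]
    - [-0.0545, 0.1115, 0]
    - [0, 0, 0]
  yaw: [0, 0, 0, 0, 0, 0, 0, 0, 0, 0]
  hand: [1, 1, 1, 1, 1, 1, 1, 1, 1, 1]

```text
time: 12.02
tool_pos: [0.512, -0.1237, 0.3111]
orientation: [-3.11, -0.443, 0.004]
contact_force: [0.1, 0.4, -1.3]
gripper_width: 0.0609
gripper_force: 15.0
```

Run:
```python
from m import *
w=cap('wrist');w=cap('wrist');s=r.get_state();p=s['tool_pos'];print(s['time'],p,s['orientation'],s['contact_force']);z=p[2]+.0138
c=cap('scene');t=cap('top');pickle.dump((w,c,t),open('w5.pkl','wb'))
print('fun',rim(w,p[:2],z-.005,z+.005,.03,.036)[:2],rim(c,p[:2],z-.005,z+.005,.03,.036)[:2]);print('jar',rim(c,(.5126,-.121),.118,.13,.025,.033))
cv2.imwrite('pics/w5.png',np.hstack([cv2.resize(w['color'][100:400,170:470],(400,400)),cv2.resize(c['color'][70:270,210:410],(400,400))]))
```

```text
12.125 [ 0.51273964 -0.12082689  0.31148228] [-3.10798879e+00 -4.47852859e-01  2.29526996e-03] [-0.89081007 -0.22114401 -0.87206303]
fun (4920, array([ 0.512 , -0.121 ,  0.0292])) (156, array([ 0.5122, -0.1207,  0.0296]))
jar (157, array([ 0.5132, -0.1205,  0.0248]), (0.5122, -0.1208, 28.1), np.float64(0.1224))
```

View pics/w5.png

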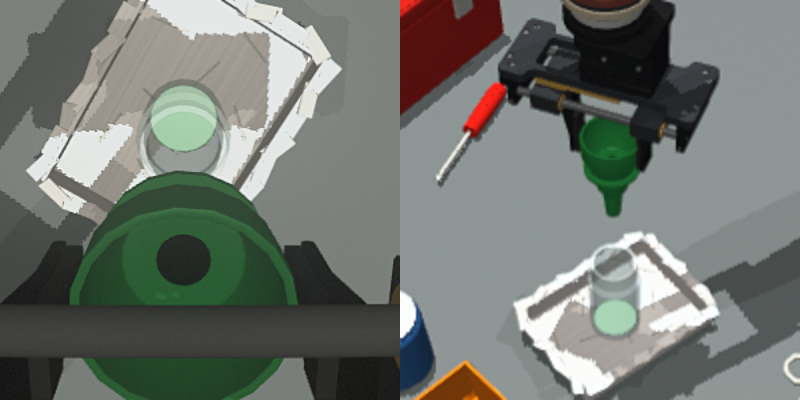

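The wrist crop shows the funnel held upright between the pads. In the right-hand crop its spout tip, at (614,214), is above the jar mouth at (614,263).

Call:
drive_tool:
  offset:
    - [0.001, 0, 0.05]
    - [0, 0, 0.06]
    - [0, 0, 0.05]
    - [0, 0, 0.022]
    - [0, 0, 0]
    - [0, 0, 0]
  yaw: [0, 0, 0, 0, 0, 0]
  hand: [1, 1, 1, 1, 1, 1]

```text
time: 12.98
tool_pos: [0.5141, -0.1206, 0.2405]
orientation: [3.108, 0.451, 0.002]
contact_force: [0.5, 0.3, 0.4]
gripper_width: 0.0612
gripper_force: 15.0
```

Run:
```python
from m import *
s=r.get_state();p=s['tool_pos'];print(s['time'],p,s['orientation'],s['contact_force']);z=p[2]+.0138
w=cap('wrist');c=cap('scene');print('tipz',z-.115)
print('fun',rim(w,p[:2],z-.005,z+.005,.03,.036)[:2],rim(c,p[:2],z-.005,z+.005,.03,.036)[:2])
h=cv2.cvtColor(c['color'],cv2.COLOR_BGR2HSV);m=cv2.inRange(h,(50,150,30),(75,255,255));m[:,:250]=0;m[:,400:]=0;m[:100]=0;m[260:]=0
ys,xs=np.nonzero(m);y=ys.max();print(y,[(yy,xs[ys==yy].min(),xs[ys==yy].max()) for yy in range(y-6,y+1)])
b=(xs[(ys>=y-5)&(ys<=y-3)].mean(),y-3.);print('tip',plane(c,[b],z-.115), 'axis pt tri check')
cv2.imwrite('pics/w6.png',cv2.resize(c['color'][100:240,250:390],(560,560),interpolation=cv2.INTER_CUBIC))
```

```text
12.975 [ 0.51409013 -0.12059166  0.24052744] [3.10841463e+00 4.51046521e-01 1.73459223e-03] [0.53325513 0.2961376  0.41655073]
tipz 0.13932743909646556
fun (5004, array([ 0.5136, -0.1197,  0.0292])) (154, array([ 0.5135, -0.1205,  0.0297]))
198 [(192, np.int64(313), np.int64(319)), (193, np.int64(313), np.int64(319)), (194, np.int64(313), np.int64(319)), (195, np.int64(314), np.int64(319)), (196, np.int64(314), np.int64(318)), (197, np.int64(314), np.int64(318)), (198, np.int64(315), np.int64(317))]
tip [[ 0.50909275 -0.12462427  0.13932744]] axis pt tri check
```

View pics/w6.png

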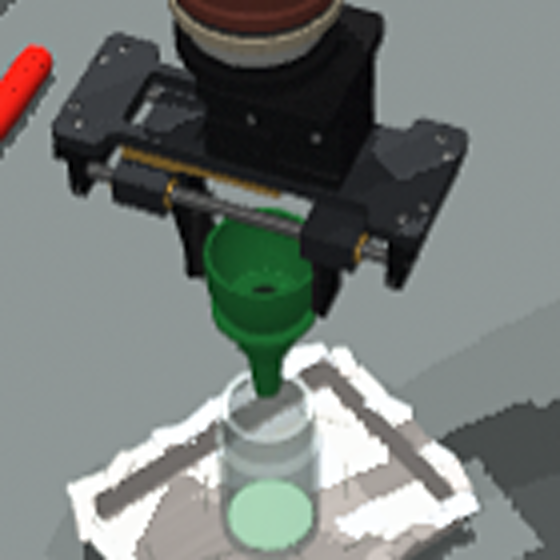

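The spout tip, at crop (268,395), is just above the jar mouth, whose rim centre is near crop (266,405). I'll check the funnel axis for tilt using depth.

Run:
```python
from m import *
s=r.get_state();p=s['tool_pos'];c=cap('scene');P=cloud(c);print(p)
h=cv2.cvtColor(c['color'],cv2.COLOR_BGR2HSV);m=cv2.inRange(h,(50,150,30),(75,255,255))>0;m[:,:250]=0;m[:,400:]=0;m[:100]=0;m[260:]=0
ctr=np.array(p[:2]);o=np.array(c['pose'])[:2,3]
for y in range(170,200,2):
    x=np.nonzero(m[y])[0]
    if len(x)==0: continue
    q=P[y,x];k=c['range_z'][y,x]>0;
    if not k.any(): print(y,'no');continue
    q=q[k];xm=len(q)//2;d=q[xm][:2]-ctr;v=(o-ctr)/np.linalg.norm(o-ctr)
    print(y,x.min(),x.max(),q[xm].round(4),'along',(d@v).round(4),'across',(d@[-v[1],v[0]]).round(4), 'h above tip',round(q[xm][2]-(p[2]+.0138-.115),4))
```

```text
[ 0.51418995 -0.12079765  0.2408111 ]
170 302 327 [ 0.5018 -0.1319  0.2136] along -0.0166 across -0.0006 h above tip 0.074
172 302 327 [ 0.5122 -0.129   0.2188] along -0.0068 across -0.005 h above tip 0.0792
174 303 327 [ 0.5375 -0.1024  0.2553] along 0.0297 across -0.0008 h above tip 0.1157
176 303 327 [ 0.5363 -0.1036  0.247 ] along 0.028 across -0.001 h above tip 0.1074
178 303 327 [ 0.5366 -0.1035  0.2409] along 0.0282 across -0.0011 h above tip 0.1013
180 304 327 [ 0.536  -0.1015  0.2355] along 0.0291 across 0.0009 h above tip 0.0959
182 306 325 [ 0.5339 -0.1033  0.2256] along 0.0263 across 0.0008 h above tip 0.086
184 308 323 [ 0.5329 -0.1043  0.2172] along 0.0249 across 0.0006 h above tip 0.0776
186 310 321 [ 0.5348 -0.1029  0.2135] along 0.0273 across 0.0005 h above tip 0.0739
188 312 320 [ 0.5256 -0.1107  0.1917] along 0.0152 across 0.0004 h above tip 0.0521
190 313 319 [ 0.5238 -0.1124  0.1817] along 0.0127 across 0.0003 h above tip 0.042
192 313 319 [ 0.5207 -0.1151  0.1694] along 0.0087 across 0.0002 h above tip 0.0298
194 313 319 [ 0.5198 -0.116   0.1607] along 0.0074 across 0.0001 h above tip 0.0211
196 314 318 [ 0.5212 -0.1151  0.1556] along 0.009 across -0.0001 h above tip 0.016
198 315 317 [ 0.5184 -0.1176  0.1434] along 0.0053 across -0.0002 h above tip 0.0038
```

Call:
drive_tool:
  offset:
    - [-0.001, 0.001, 0.02]
    - [0, 0, 0.03]
    - [0, 0, 0.03]
    - [0, 0, 0.03]
    - [0, 0, 0.025]
    - [0, 0, 0.015]
    - [0, 0, 0]
  yaw: [0, 0, 0, 0, 0, 0, 0]
  hand: [1, 1, 1, 1, 1, 1, 1]

```text
time: 14.0
tool_pos: [0.5131, -0.121, 0.1792]
orientation: [-3.109, -0.45, 0.001]
contact_force: [0.7, 0.0, -0.2]
gripper_width: 0.0608
gripper_force: 15.0
```

Run:
```python
from m import *
s=r.get_state();p=s['tool_pos'];print(s['time'],p,s['contact_force']);z=p[2]+.0138
w=cap('wrist');c=cap('scene');print('tipz',z-.115)
print('fun',rim(w,p[:2],z-.005,z+.005,.03,.036)[:2],rim(c,p[:2],z-.005,z+.005,.03,.036)[:2],'jar w',rim(w,(.5130,-.121),.116,.128,.025,.033)[:2],'s',rim(c,(.5130,-.121),.116,.128,.025,.033)[:2])
```

```text
14.0 [ 0.51305933 -0.12102825  0.17923163] [ 0.74418909  0.04917182 -0.18638214]
tipz 0.07803162783803853
fun (4967, array([ 0.5126, -0.1201,  0.0292])) (153, array([ 0.513 , -0.1211,  0.0295])) jar w (967, array([ 0.5105, -0.1213,  0.0272])) s (118, array([ 0.5128, -0.1213,  0.025 ]))
```

Aligned to well under 1 mm with no contact force, so I'll lower it slowly.

Call:
drive_tool:
  offset:
    - [0, 0, 0.01]
    - [0, 0, 0.01]
    - [0, 0, 0.01]
    - [0, 0, 0.008]
    - [0, 0, 0.006]
    - [0, 0, 0.005]
    - [0, 0, 0.003]
    - [0, 0, 0]
  yaw: [0, 0, 0, 0, 0, 0, 0, 0]
  hand: [1, 1, 1, 1, 1, 1, 1, 1]

```text
time: 15.1
tool_pos: [0.5133, -0.1211, 0.1589]
orientation: [-3.109, -0.45, 0.0]
contact_force: [0.8, 0.3, -0.2]
gripper_width: 0.0608
gripper_force: 15.0
```

Call:
drive_tool:
  offset:
    - [0, 0, 0.003]
    - [0, 0, 0.003]
    - [0, 0, 0.002]
    - [0, 0, 0.002]
    - [0, 0, 0]
  yaw: [0, 0, 0, 0, 0]
  hand: [1, 1, 1, 1, 1]

```text
time: 15.72
tool_pos: [0.5133, -0.1211, 0.1549]
orientation: [-3.109, -0.45, 0.0]
contact_force: [0.2, 0.4, -0.4]
gripper_width: 0.061
gripper_force: 15.0
```

Call:
drive_tool:
  offset:
    - [0, 0, 0.0015]
    - [0, 0, 0.0015]
    - [0, 0, 0]
    - [0, 0, 0]
  yaw: [0, 0, 0, 0]
  hand: [1, 1, 1, 1]

```text
time: 16.23
tool_pos: [0.5135, -0.1212, 0.1542]
orientation: [3.109, 0.45, 0.001]
contact_force: [-0.9, 0.4, 4.6]
gripper_width: 0.0607
gripper_force: 15.0
```

The funnel is seated at the predicted height, with 4.6 N upward force. I'll release it and retract.

Call:
drive_tool:
  offset:
    - [0, 0, 0]
    - [0, 0, 0]
    - [0, 0, 0]
    - [0, 0, 0]
    - [0, 0, -0.02]
    - [0, 0, -0.06]
    - [0, 0, -0.09]
    - [0, 0, -0.09]
    - [0, 0, -0.05]
    - [0, 0, 0]
  yaw: [0, 0, 0, 0, 0, 0, 0, 0, 0, 0]
  hand: [-1, -1, -1, -1, -1, -1, -1, -1, -1, -1]

```text
time: 17.48
tool_pos: [0.5145, -0.1216, 0.2804]
orientation: [3.107, 0.45, 0.007]
contact_force: [0.5, 0.0, -0.3]
gripper_width: 0.0871
gripper_force: 0.0
```

Run:
```python
from m import *
s=r.get_state();print(s['time'],s['tool_pos'],s['contact_force'],s['gripper_width'])
w=cap('wrist');c=cap('scene')
P=cloud(w).reshape(-1,3);q=P[(P[:,2]>.158)&(P[:,2]<.176)&(np.hypot(P[:,0]-.513,P[:,1]+.121)<.034)&(np.hypot(P[:,0]-.513,P[:,1]+.121)>.027)]
A=np.c_[q[:,:2]-[.513,-.121],np.ones(len(q))];print('rim plane',np.linalg.lstsq(A,q[:,2],rcond=None)[0],np.percentile(q[:,2],[5,50,95]))
print(rim(w,(.513,-.121),.163,.175,.03,.036),rim(c,(.513,-.121),.163,.175,.03,.036))
cv2.imwrite('pics/end.png',np.hstack([cv2.resize(w['color'],(400,300)),cv2.resize(c['color'][90:330,210:530],(400,300))]))
```

```text
17.475 [ 0.51450066 -0.12158445  0.28038094] [ 0.46535183  0.02989565 -0.2862602 ] 0.08710282763053907
rim plane [0.02196059 0.00555034 0.16600968] [0.15941041 0.1672046  0.16868877]
(1583, array([ 0.5127, -0.1206,  0.0291]), (0.5122, -0.1208, 31.0), np.float64(0.1675)) (154, array([ 0.5128, -0.1206,  0.0294]), (0.5114, -0.121, 32.7), np.float64(0.1674))
```

View pics/end.png

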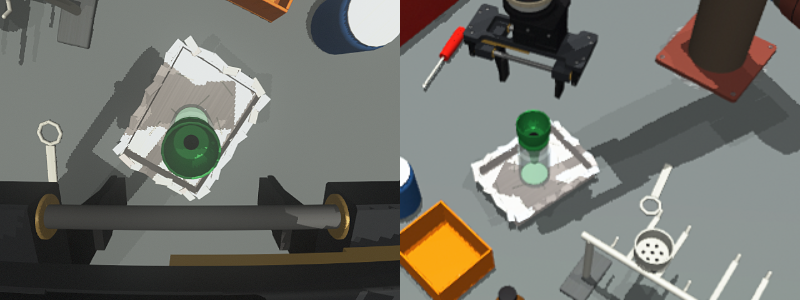

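The funnel sits upright on the jar at (534,130) in the right-hand crop. Its rim height is 0.1675 m, as expected for a seated funnel. The gripper is clear and nothing else has moved.

```bash
python3 -c "
from rig import r
print(r.sign_off())"
```

```text
the job is handed in; nothing more can be done
None
```

The jar is standing released in the foil tray, and the funnel is seated in its neck and let go, its rim at the expected height; nothing else was seen to move, and I handed the job in at about 17.6 s.

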